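# Move the plug-in modules to the new carrier in reverse order

## Robot

A 7-joint arm with a two-finger parallel gripper is mounted at the origin on the work surface. World frame = base frame: x ahead of the robot, y to its left, z up, the work surface at z = 0. Lengths are in m, angles in rad, forces in N, time in s.
With the tool pointing down it reaches from about 0.425 to 1.025 m from the base axis. Payload 9.4 kg.
Tool frame: the origin (TCP) lies midway between the tips of the shut fingers; the grasp point (between the pads) lies 19 mm behind it (tcp_to_grasp is the distance from the TCP to the grasp point, in m); z points along the fingers, y is the line along which they close (so a half turn about z gives the same grasp; the last joint's range is limited). The gripper opens to 85 mm and grips with 20 to 120 N. Pads are 22 mm wide; open, the fingers measure 114 mm over their backs; the gripper's body (76 mm by 85 mm) begins 54 mm behind the grasp point. The pads swing forward as they close: fully open they stand 13 mm farther back than shut.
Start: joints at [1.101, 0.599, -0.003, 1.599, 0.002, 0.943, -0.08], TCP at [0.278, -0.67, 0.231] pointing down, gripper open.
Joint ranges: [-2.57, 2.57], [-0.35, 1.97], [-1.29, 1.29], [0.11, 2.56], [-1.05, 4.19], [0.11, 1.86], [-2.63, 2.63]. Speed limits (rad/s): [2.22, 2.22, 3.01, 3.01, 3.14, 3.14, 3.14].

## Interface

Orientations are given as a rotation vector (axis times angle).
In Python, from workcell import read_state, grab_frame, finish_job, search_frame, outline_of, tcp_to_grasp gives the robot as it stands.
- The arm moves only by the shell command python3 -m crank 'ROWS'. ROWS is JSON, a list of rows, each a list of 5 numbers: the shift along the tool's x, y, z each as a share of 2 cm, from -1 to 1, then the turn about the tool's z as a share of 4 degrees, from -1 to 1, then the opening, from 0 (shut) to 1 (fully open). In form: [[tx, ty, tz, roll, fingers], ...]. A call has 1 to 12 rows; each row shifts and turns the commanded pose from where the row before left it, along the tool's axes as they then stand; what a row does not reach is not made up. A row lasts 1/12 s, in which the tool goes at most 41.7 mm and 7.16 degrees, less where a joint would pass 70% of its speed; a pose out of reach is approached as far as the arm can. A call with a number of a shift or a turn outside -1 to 1 is refused whole. A call with a gripper value outside its range is refused whole. The fingers move at their own pace and stop on an object; the grip force is fixed at half the most. Time passes only in rows, so rows that do not move let the fingers close. It gives the time, the measured TCP pose, the force, the opening and the grip force at its end, in the units of the state.
- read_state(): the state, without advancing time (a new reading comes with each control period).
- grab_frame(name): name is "scene" or "top" or "wrist"; returns a dict with "image" (400x640x3 uint8, red, green, blue), "fx", "fy", "cx", "cy" (pixels), "R" (3x3) and "t" (3): a world point X has camera coordinates R X + t. Camera axes: x right, y down, z forward; pixel columns grow to the right and rows downward; lengths in m; the calibration is good to about 2 mm. A picture is of the moment at which its call begins. There is no depth.
- finish_job(): hands the job in; it is judged then, once.
Trained networks look in a picture, given as the dict that the camera call returned (one of the last four; its "shot" number tells which), for a name from the list of things; names that differ only in an ending like _2 or _b are one class to them, and where a whole thing is asked for, a point or a joint stands for the part that bears it (a point fixed in the world has none). Each returns a list of dicts, best first, with "confidence" (0 to 1); they miss things now and then, are a little off and sometimes report something else, mostly with a low value. They report only what shows in the picture. A call takes as long as a camera call. They do not tell look-alikes from the thing itself.
- search_frame(label, picture): "box" ([left, top, right, bottom] in pixels, round what is visible of it).
- outline_of(label, picture): "mask" (400x640 bool, what is visible of it) and "box" ([left, top, right, bottom] in pixels, round what is visible of it).
The state is a dict: "clock": time; "qpos": joint angles; "joint_vel": joint speeds; "joint_efforts": joint torques, N m; "eef_pos": TCP position; "orientation": TCP orientation; "force": force on the tool from outside, world axes, zero at the start; "ft_torque": the same for the moment, N m; "width": opening from 0.0 (shut) to 1.0 (fully open); "gripper_force": force on a finger pad.
Only numpy, scipy, OpenCV 4.12 (cv2) and the standard library are available. Lean on these libraries where they do the work, as an engineer would, in place of code of your own. Each camera call takes 0.05 s, during which the arm holds its last target. There are 200 camera calls.

## Task

The new carrier will be racked the other way round, so move all four plug-in modules from the full old carrier to the empty new one in reverse order: the module nearest the old carrier's handle goes to the pocket farthest from the new carrier's handle, the second to the third pocket, and so on down the row. Keep every module upright and set each one down on the floor of its own pocket instead of dropping it.

Things in the scene. Friction and masses are not known exactly. Their poses are not given: they have to be found in the camera images.
- old_carrier: Old carrier, full at the start, fixed, at any yaw: dark steel plate 80 x 216 x 6 mm with a row of four white plastic pockets along its y axis and a low U-shaped black pull handle reaching 37 mm out from the plate's +y end. Origin: centre of the plate's underside, z up. Pocket centres at x = 0, y = +78 (nearest the handle), +26, -26, -78 mm.
- new_carrier: New carrier, empty, otherwise like the old one, fixed, at its own yaw, handle at its +y end. Origin: centre of its underside, on the table. Pocket centres at x = 0, y = +78 (nearest its handle), +26, -26, -78 mm; each is 64 (x) by 42 mm (y) inside, walls 4 mm thick with tops 28 mm above the table, inner floor 10 mm above the table.
- ports (a point): Loose upright module: plain aluminium case 46 (x) by 28 (y) by 80 mm high, about 0.22 kg, with two black square sockets let flush into its top (overall height 80 mm). Stands in a pocket of the old carrier, the 46 mm across the row. This point is the case's centre, 40 mm above its foot; z up. Fits a pocket either way round.
- coax (a point): Loose upright module: plain aluminium case 46 (x) by 28 (y) by 80 mm high, about 0.22 kg, with two upright brass threaded connectors, 10 mm thick and 8 mm high, on its top (overall height 88 mm). Stands in a pocket of the old carrier, the 46 mm across the row. This point is the case's centre, 40 mm above its foot; z up. Fits a pocket either way round.
- fins (a point): Loose upright module: plain aluminium case 46 (x) by 28 (y) by 80 mm high, about 0.22 kg, with a row of six upright aluminium cooling fins, 8 mm high, on its top (overall height 88 mm). Stands in a pocket of the old carrier, the 46 mm across the row. This point is the case's centre, 40 mm above its foot; z up. Fits a pocket either way round.
- knob (a point): Loose upright module: plain aluminium case 46 (x) by 28 (y) by 80 mm high, about 0.22 kg, with one black round knob, 22 mm across and 8 mm high, in the middle of its top (overall height 88 mm). Stands in a pocket of the old carrier, the 46 mm across the row. This point is the case's centre, 40 mm above its foot; z up. Fits a pocket either way round.
- pocket_ports: White plastic pocket of the old carrier in which module ports stands at the start; fixed, it marks that module's old place in the row. Outside 72 (x) by 50 (y) by 22 mm high, walls and floor 4 mm. Origin: centre of its underside, 6 mm above the table; axes as the old carrier's.
- pocket_coax: White plastic pocket of the old carrier in which module coax stands at the start; fixed, it marks that module's old place in the row. Outside 72 (x) by 50 (y) by 22 mm high, walls and floor 4 mm. Origin: centre of its underside, 6 mm above the table; axes as the old carrier's.
- pocket_fins: White plastic pocket of the old carrier in which module fins stands at the start; fixed, it marks that module's old place in the row. Outside 72 (x) by 50 (y) by 22 mm high, walls and floor 4 mm. Origin: centre of its underside, 6 mm above the table; axes as the old carrier's.
- pocket_knob: White plastic pocket of the old carrier in which module knob stands at the start; fixed, it marks that module's old place in the row. Outside 72 (x) by 50 (y) by 22 mm high, walls and floor 4 mm. Origin: centre of its underside, 6 mm above the table; axes as the old carrier's.
Mind the look-alikes: they are no part of the job. What is shaped like the part that bears knob but blue is not meant.

How it is judged:
By the outcome, as a careful person would: the job done as asked, in the order asked, and still so for the second after the job is handed in, with the robot touching nothing.
It also fails if it takes over 102 s, if anything falls off the work surface, if the arm or the gripper's body presses on something with over 40 N, if the wrist force passes 120 N, or if a joint passes its speed limit or range.

## Working session

There is one attempt and no reset: what is moved stays moved. The work goes in short steps, Python scripts to look and compute and a shell command to move; the robot and the scene stay as the last step left them, time stands still between calls to the robot, and variables do not carry over. Pictures are saved under pics/ and viewed, at most 14 in all, crops included, and the job is handed in when it is done.

```bash
mkdir -p pics; ls; python3 - <<'E'
from workcell import *
import cv2,pickle
s=read_state();print({k:s[k] for k in('clock','eef_pos','orientation','width')}, tcp_to_grasp)
for n in('top','scene'):
    p=grab_frame(n);cv2.imwrite(f'pics/{n}0.png',p['image'][...,::-1]);pickle.dump(p,open(f'{n}0.pkl','wb'))
    print(n,p['fx'],p['cx'],p['cy'],p['R'],p['t'])
    for l in('old_carrier','new_carrier','ports','coax','fins','knob','pocket_knob'):
        print(l,[([round(float(v)) for v in d['box']],round(d['confidence'],2)) for d in search_frame(l,p)][:5])
E
```

```text
pics
{'clock': 0.0, 'eef_pos': array([ 0.27731209, -0.66936145,  0.23043027]), 'orientation': array([-3.07971628e+00, -6.12944033e-01,  7.44434742e-04]), 'width': 0.9991946085525694} 0.0187
top 456.91915853473296 315.29121218364924 203.81138388765115 [[ 0.01507886 -0.99983656 -0.0099737 ]
 [-0.9967326  -0.01423894 -0.07950711]
 [ 0.0793521   0.01113999 -0.9967844 ]] [-0.01504397  0.52234975  0.92510824]
old_carrier [([374, 144, 430, 255], 0.77)]
new_carrier [([162, 132, 277, 229], 0.92), ([430, 136, 462, 163], 0.5)]
ports [([402, 186, 432, 209], 0.69), ([383, 199, 417, 236], 0.63)]
coax [([415, 161, 449, 189], 0.93)]
fins [([428, 134, 463, 163], 0.7)]
knob [([391, 200, 421, 225], 0.94), ([337, 171, 365, 201], 0.62), ([404, 272, 434, 301], 0.56)]
pocket_knob [([380, 201, 418, 236], 0.65)]
scene 483.6653458445988 325.9357871546525 195.0134896661632 [[-0.27408163  0.96168122  0.00696349]
 [ 0.71333118  0.2081469  -0.66920363]
 [-0.64501    -0.17844914 -0.74304644]] [ 0.1461036  -0.32359665  1.33432568]
old_carrier [([163, 168, 279, 250], 0.79)]
new_carrier [([351, 225, 486, 298], 0.79)]
ports [([210, 164, 241, 203], 0.83)]
coax [([187, 180, 220, 220], 0.66), ([165, 190, 196, 233], 0.22)]
fins [([163, 192, 197, 235], 0.91)]
knob [([232, 154, 258, 195], 0.75), ([274, 190, 303, 230], 0.73), ([248, 114, 264, 156], 0.57)]
pocket_knob [([241, 177, 266, 205], 0.73)]
```

View pics/top0.png

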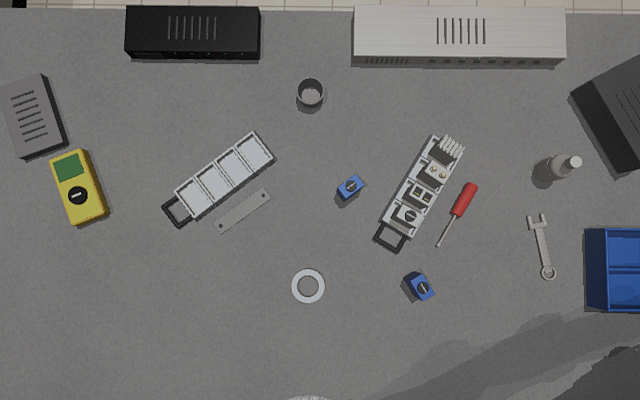

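```bash
python3 - <<'E'
import cv2
a=cv2.imread('pics/top0.png')
cv2.imwrite('pics/crop0.png',cv2.resize(a[110:310,150:470],None,fx=2.5,fy=2.5,interpolation=cv2.INTER_CUBIC)[:600,:800])
E
```

```text
(no output)
```

View pics/crop0.png

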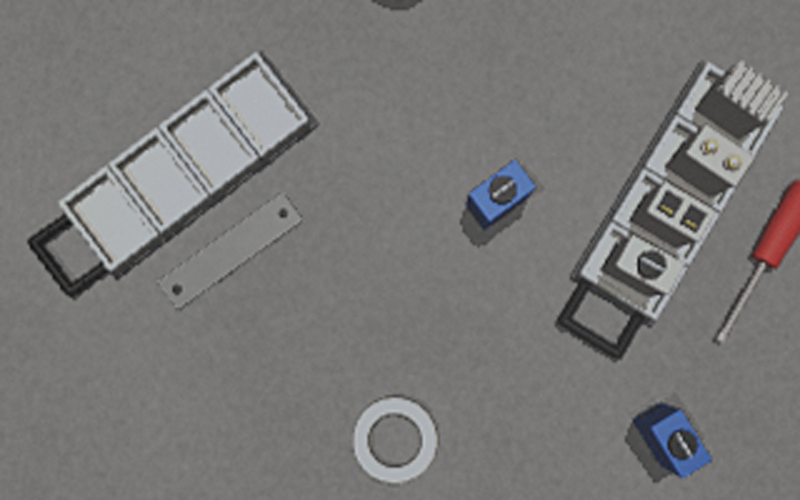

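View pics/scene0.png

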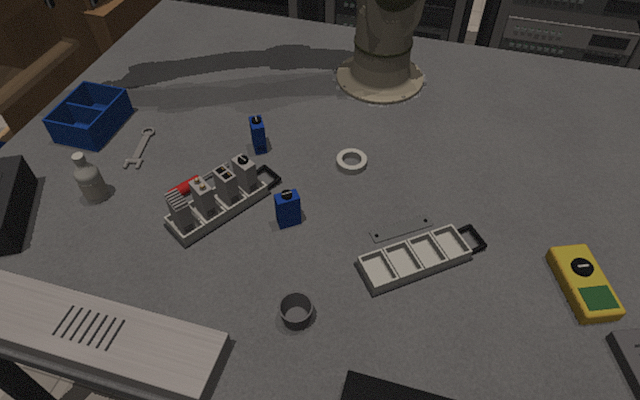

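The scene picture shows the full carrier at about (225,205) and the empty one at (425,258). There are three knob-topped things in top0:
- (406,213): aluminium and standing in the old carrier. This is the one meant.
- (351,186) and (420,288): blue, so these are the look-alikes.

From the handle the row runs knob, ports, coax, fins, as the enlarged crop confirms. I'll fit both carriers next.

```bash
cat > h.py <<'E'
import numpy as np,pickle
from scipy.optimize import least_squares
from scipy.spatial.transform import Rotation as Ro
from workcell import *
def proj(p,X):
    c=np.atleast_2d(X)@np.array(p['R']).T+p['t']
    return c[:,:2]/c[:,2:]*[p['fx'],p['fy']]+[p['cx'],p['cy']]
def world(q,X):
    c,s=np.cos(q[2]),np.sin(q[2]);X=np.atleast_2d(np.array(X,float))
    return np.c_[q[0]+c*X[:,0]-s*X[:,1],q[1]+s*X[:,0]+c*X[:,1],X[:,2]]
def fit(p,X,uv,q0):
    r=least_squares(lambda q:(proj(p,world(q,X))-uv).ravel(),q0,loss='soft_l1');return r.x,np.round(r.fun.reshape(-1,2),1)
def back(p,uv,z):
    R=np.array(p['R']);d=R.T@np.array([(uv[0]-p['cx'])/p['fx'],(uv[1]-p['cy'])/p['fy'],1]);o=-R.T@p['t'];return o+d*(z-o[2])/d[2]
E
python3 - <<'E'
from h import *
p=pickle.load(open('top0.pkl','rb'))
f=lambda L:np.array(L)/2.5+[150,110]-0.3
Z=.028;a,b=.036,.103
qn,r=fit(p,[[a,b,Z],[-a,b,Z],[a,-b,Z],[-a,-b,Z]],f([[62,205],[118,275],[262,53],[312,122]]),[.7,.2,.9]);print(qn,r)
qo,r=fit(p,[[a,b,Z],[-a,b,Z],[a,-b,Z],[0,.078,.098],[0,.026,.09],[0,-.026,.09]],f([[582,275],[655,320],[705,64],[652,264],[681,208],[722,154]]),[.7,-.2,2.6]);print(qo,r)
s=read_state();R=Ro.from_rotvec(s['orientation']).as_matrix();print(R.round(3))
pk=world(qo,[[0,y,0] for y in(.078,.026,-.026,-.078)]);pn=world(qn,[[0,y,0] for y in(-.078,-.026,.026,.078)])
print(pk.round(4),pn.round(4))
d=pk[0]-s['eef_pos'];print('toolaxes',(R.T@d).round(3)); print('tool yaw',np.degrees(np.arctan2(R[1,1],R[0,1])),'old x',np.degrees(qo[2]),'new x',np.degrees(qn[2]))
np.save('q.npy',[qo,qn])
E
```

```text
[0.57899695 0.17973681 0.67997603] [[ 0.5  0.3]
 [-1.  -0.3]
 [-0.4  0.3]
 [ 0.7 -0.4]]
[ 0.56227724 -0.22741701  1.03911631] [[-0.6 -0.2]
 [ 0.6  0.1]
 [ 0.9 -0.7]
 [-0.5  1.1]
 [ 0.9  0.6]
 [-1.9 -0.8]]
[[ 0.924  0.383  0.   ]
 [ 0.383 -0.924 -0.   ]
 [-0.     0.    -1.   ]]
[[ 0.495  -0.1879  0.    ]
 [ 0.5399 -0.2142  0.    ]
 [ 0.5847 -0.2406  0.    ]
 [ 0.6295 -0.267   0.    ]] [[0.628  0.1191 0.    ]
 [0.5953 0.1595 0.    ]
 [0.5626 0.2    0.    ]
 [0.53   0.2404 0.    ]]
toolaxes [ 0.385 -0.362  0.231]
tool yaw -67.49200743425185 old x 59.53697905020578 new x 38.95975687566391
```

```bash
python3 -m crank '[[1,-0.95,0,0,1],[1,-0.95,0,0,1],[1,-0.95,0,0,1],[1,-0.95,0,0,1],[1,-0.95,0,0,1],[1,-0.95,0,0,1],[1,-0.95,0,0,1],[1,-0.95,0,0,1],[1,-0.95,0,0,1],[1,-0.95,0,0,1],[1,-0.95,0,0,1],[1,-0.95,0,0,1]]'; python3 -m crank '[[1,-0.9,0,0,1],[1,-0.9,0,0,1],[1,-0.9,0,0,1],[1,-0.9,0,0,1],[1,-0.9,0,0,1],[1,-0.9,0,0,1],[1,-0.9,0,0,1],[0,0,0,-1,1],[0,0,0,-1,1],[0,0,0,-1,1],[0,0,0,-1,1],[0,0,0,-1,1]]'; python3 -m crank '[[0,0,0,-1,1],[0,0,0,-1,1],[0,0,0,-1,1],[0,0,0,-1,1],[0,0,0,-1,1],[0,0,0,-1,1],[0,0,0,-1,1],[0,0,0,-1,1],[0,0,0,-1,1],[0,0,0,-1,1],[0,0,0,-1,1],[0,0,0,-1,1]]'
cat > go.py <<'E'
import sys;from h import *
# usage: go.py o|n index [z] : remaining move to pocket in tool axes, units of rows
def rem(c,y,z=.05):
    q=np.load('q.npy')[0 if c=='o' else 1];s=read_state();R=Ro.from_rotvec(s['orientation']).as_matrix()
    X=world(q,[0,y,z])[0];yaw=np.arctan2(R[1,1],R[0,1]);d=np.degrees(q[2]-yaw);d=(d+90)%180-90
    print('t',round(s['clock'],2),'tool units now',(R.T@(X-s['eef_pos'])/.02).round(2),'roll units',round(-d/4,2),
     'after-roll units',((Ro.from_matrix(R)*Ro.from_euler('z',-d,degrees=True)).as_matrix().T@(X-s['eef_pos'])/.02).round(2),'tilt',R[:,2].round(3),'q7',s['qpos'][6].round(2),'w',s['width'].round(3),'F',s['force'].round(1),s['eef_pos'].round(4))
if __name__=='__main__': rem(sys.argv[1],float(sys.argv[2]),float(sys.argv[3]))
E
python3 go.py o .078 .05
```

```text
clock: 1.8
eef_pos: [0.4124, -0.3661, 0.2315]
orientation: [3.081, 0.613, 0.0]
force: [0.5, -0.3, 0.5]
width: 0.998
gripper_force: 0.0
clock: 2.8
eef_pos: [0.4932, -0.1972, 0.2314]
orientation: [2.925, 1.144, 0.0]
force: [-0.4, -0.6, -0.3]
width: 1.001
gripper_force: 0.0
clock: 3.8
eef_pos: [0.4931, -0.1974, 0.2314]
orientation: [2.208, 2.235, 0.0]
force: [0.1, -0.4, 0.9]
width: 1.0
gripper_force: 0.0Traceback (most recent call last):
  File "go.py", line 8, in <module>
    if __name__=='__main__': rem(sys.argv[1],float(sys.argv[2]),float(sys.argv[3]))
                             ~~~^^^^^^^^^^^^^^^^^^^^^^^^^^^^^^^^^^^^^^^^^^^^^^^^^^^
  File "go.py", line 7, in rem
    'after-roll units',((Ro.from_matrix(R)*Ro.from_euler('z',-d,degrees=True)).as_matrix().T@(X-s['eef_pos'])/.02).round(2),'tilt',R[:,2].round(3),'q7',s['qpos'][6].round(2),'w',s['width'].round(3),'F',s['force'].round(1),s['eef_pos'].round(4))
                                                                                                                                                                                  ^^^^^^^^^^^^^^^^
AttributeError: 'float' object has no attribute 'round'
```

```bash
sed -i "s/s\['width'\].round(3)/round(s['width'],3)/" go.py
python3 -m crank '[[0,0,0,-1,1],[0,0,0,-1,1],[0,0,0,-1,1],[0,0,0,-1,1],[0,0,0,-1,1],[0,0,0,-1,1],[0,0,0,-1,1],[0,0,0,-1,1],[0,0,0,-1,1],[0,0,0,-1,1],[0,0,0,-1,1],[0,0,0,-1,1]]'; python3 -m crank '[[0,0,0,-1,1],[0,0,0,-1,1],[0,0,0,-0.7,1],[0,0,0,0,1]]'
python3 go.py o .078 .05
python3 - <<'E'
from h import *;import cv2
p=grab_frame('wrist');pickle.dump(p,open('w1.pkl','wb'));im=p['image'][...,::-1].copy()
qo=np.load('q.npy')[0]
for y in(.078,.026,-.026,-.078):
    for x in(-.023,.023):
        for dy in(-.014,.014):
            u=proj(p,world(qo,[x,y+dy,.09]))[0];cv2.circle(im,tuple(int(v) for v in u),3,(0,0,255),1)
cv2.imwrite('pics/w1.png',im);print(np.round(-np.array(p['R']).T@p['t'],3))
E
```

```text
clock: 4.8
eef_pos: [0.4931, -0.1974, 0.2314]
orientation: [1.108, 2.939, -0.0]
force: [-0.4, 0.2, -0.4]
width: 1.0
gripper_force: 0.0
clock: 5.13
eef_pos: [0.493, -0.1975, 0.2313]
orientation: [0.829, 3.03, -0.0]
force: [-0.6, 0.1, -0.5]
width: 1.001
gripper_force: 0.0
t 5.13 tool units now [0.16 0.47 9.07] roll units -0.03 after-roll units [0.16 0.47 9.07] tilt [ 0. -0. -1.] q7 0.93 w 1.001 F [-0.6  0.1 -0.5] [ 0.493  -0.1975  0.2313]
[ 0.424 -0.156  0.374]
```

View pics/w1.png

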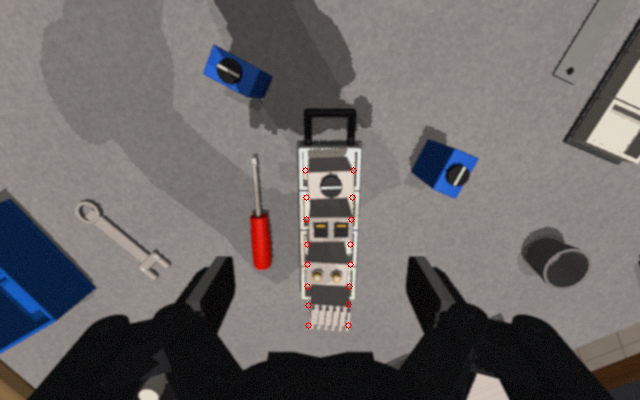

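The wrist view shows the knob module at about (331,186), within 2 mm of the prediction, and the row is aligned with the tool. I'll descend and grasp.

```bash
python3 -m crank '[[0.15,0.5,0.5,0,1],[0,0,1,0,1],[0,0,1,0,1],[0,0,1,0,1],[0,0,1,0,1],[0,0,1,0,1],[0,0,1,0,1],[0,0,1,0,1],[0,0,1,0,1],[0,0,0.6,0,1],[0,0,0,0,1],[0,0,0,0,1]]'; python3 go.py o .078 .05;python3 -m crank '[[0,0,0,0,0],[0,0,0,0,0],[0,0,0,0,0],[0,0,0,0,0],[0,0,0,0,0],[0,0,0,0,0],[0,0,0,0,0]]'
```

```text
clock: 6.18
eef_pos: [0.4955, -0.1869, 0.049]
orientation: [-0.832, -3.028, 0.0]
force: [0.2, -0.2, 0.4]
width: 1.001
gripper_force: 0.0
t 6.18 tool units now [-0.   -0.05 -0.05] roll units -0.07 after-roll units [-0.   -0.05 -0.05] tilt [-0.001  0.    -1.   ] q7 0.64 w 1.001 F [ 0.2 -0.2  0.4] [ 0.4955 -0.1869  0.049 ]
clock: 6.77
eef_pos: [0.496, -0.1874, 0.0504]
orientation: [0.832, 3.028, -0.001]
force: [-1.0, 0.3, 7.7]
width: 0.536
gripper_force: 59.7
```

```bash
python3 -m crank '[[0,0,-0.5,0,0],[0,0,-1,0,0],[0,0,-1,0,0],[0,0,-1,0,0],[0,0,-1,0,0],[0,0,-1,0,0],[0,0,-0.5,0,0],[0,0,0,0,0]]'; python3 go.py n -.078 .0505
```

```text
clock: 7.43
eef_pos: [0.4963, -0.1876, 0.1716]
orientation: [0.832, 3.026, -0.001]
force: [-0.3, -0.3, -2.9]
width: 0.536
gripper_force: 61.4
t 7.43 tool units now [ 2.2  16.54  6.06] roll units 5.08 after-roll units [ 7.8  14.75  6.06] tilt [ 0.003 -0.001 -1.   ] q7 0.82 w 0.536 F [-0.3 -0.3 -2.9] [ 0.4963 -0.1876  0.1716]
```

```bash
python3 -m crank '[[0,0,0,1,0],[0,0,0,1,0],[0,0,0,1,0],[0,0,0,1,0],[0,0,0,1,0],[0.5,1,0,0,0],[0.5,1,0,0,0],[0.5,1,0,0,0],[0.5,1,0,0,0],[0.5,1,0,0,0],[0.5,1,0,0,0],[0.5,1,0,0,0]]';python3 -m crank '[[0.5,1,0,0,0],[0.5,1,0,0,0],[0.5,1,0,0,0],[0.5,1,0,0,0],[0.5,1,0,0,0],[0.5,1,0,0,0],[0.5,0.8,0,0,0],[0,0,0,0,0],[0,0,0,0,0]]'; python3 go.py n -.078 .0505
python3 - <<'E'
from h import *;import cv2
p=grab_frame('wrist');pickle.dump(p,open('w2.pkl','wb'));im=p['image'][...,::-1].copy()
q=np.load('q.npy')[1]
for y in(.078,.026,-.026,-.078):
    for x in(-.032,.032):
        for dy in(-.021,.021):
            u=proj(p,world(q,[x,y+dy,.028]))[0];cv2.circle(im,tuple(int(v) for v in u),3,(0,0,255),1)
cv2.imwrite('pics/w2.png',im)
E
```

```text
clock: 8.43
eef_pos: [0.5592, -0.0434, 0.1681]
orientation: [-1.344, -2.838, 0.001]
force: [1.6, 0.3, -2.5]
width: 0.53
gripper_force: 61.4
clock: 9.18
eef_pos: [0.6198, 0.0972, 0.1679]
orientation: [-1.341, -2.839, 0.001]
force: [-0.5, -0.0, -3.7]
width: 0.531
gripper_force: 61.5
t 9.18 tool units now [0.58 1.02 5.87] roll units 0.12 after-roll units [0.59 1.02 5.87] tilt [-0.002 -0.    -1.   ] q7 0.09 w 0.531 F [-0.5 -0.  -3.7] [0.6198 0.0972 0.1679]
```

View pics/w2.png

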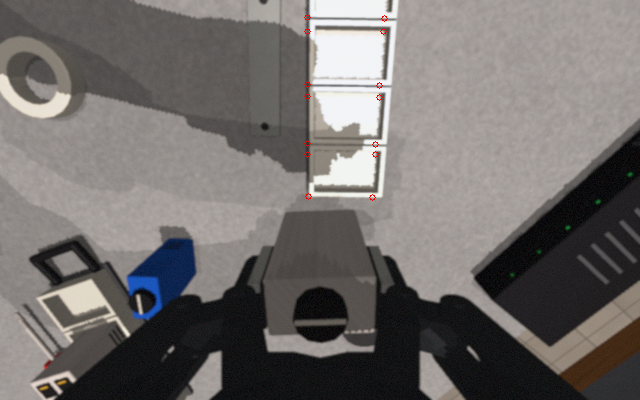

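The camera sees the empty pockets about 3 mm further along carrier +x than predicted (inner edges at about 313 and 381, against 308 and 376). I'll correct for that and lower.

```bash
python3 - <<'E'
from h import *
q=np.load('q.npy');q[1][:2]=world(q[1],[.003,.001,0])[0][:2];np.save('q.npy',q)
E
python3 go.py n -.078 .0495; python3 -m crank '[[0.55,0.6,0,0.1,0],[0,0.55,0.7,0,0],[0,0,1,0,0],[0,0,1,0,0],[0,0,1,0,0],[0,0,1,0,0],[0,0,0.5,0,0],[0,0,0.2,0,0],[0,0,0,0,0]]'; python3 go.py n -.078 .0495
```

```text
t 9.23 tool units now [0.68 1.23 5.92] roll units 0.1 after-roll units [0.69 1.23 5.92] tilt [-0.002 -0.001 -1.   ] q7 0.09 w 0.533 F [-0.4 -0.1 -2.5] [0.6196 0.0957 0.168 ]
clock: 9.98
eef_pos: [0.63, 0.1186, 0.0641]
orientation: [-1.356, -2.834, 0.003]
force: [-12.8, 0.3, 31.7]
width: 0.53
gripper_force: 56.8
t 9.98 tool units now [0.13 0.09 0.73] roll units -0.03 after-roll units [0.13 0.09 0.73] tilt [-0.001 -0.002 -1.   ] q7 -0.03 w 0.53 F [-12.8   0.3  31.7] [0.63   0.1186 0.0641]
```

Contact came about 14 mm early, probably on a wall. I'll back up and look.

```bash
python3 -m crank '[[0,0,-0.6,0,0],[0,0,-0.6,0,0],[0,0,0,0,0]]'; python3 go.py n -.078 .0495
python3 - <<'E'
from h import *;import cv2
for n in('wrist','scene'):
    p=grab_frame(n);pickle.dump(p,open(n+'3.pkl','wb'));im=p['image'][...,::-1].copy()
    q=np.load('q.npy')[1]
    for y in(.078,.026,-.026,-.078):
      for x in(-.032,.032):
        for dy in(-.021,.021):
            u=proj(p,world(q,[x,y+dy,.028]))[0];cv2.circle(im,tuple(int(v) for v in u),2,(0,0,255),1)
    if n=='wrist': a=im
    else: b=cv2.resize(im[150:320,320:520],None,fx=3,fy=3,interpolation=cv2.INTER_CUBIC)
cv2.imwrite('pics/w3.png',a);cv2.imwrite('pics/s3.png',b)
E
```

```text
clock: 10.23
eef_pos: [0.6325, 0.1183, 0.0875]
orientation: [1.355, 2.831, 0.002]
force: [0.1, 0.1, -2.3]
width: 0.533
gripper_force: 62.4
t 10.23 tool units now [ 0.22 -0.01  1.9 ] roll units -0.03 after-roll units [ 0.22 -0.01  1.9 ] tilt [ 0.003  0.    -1.   ] q7 -0.01 w 0.533 F [ 0.1  0.1 -2.3] [0.6325 0.1183 0.0875]
```

View pics/w3.png

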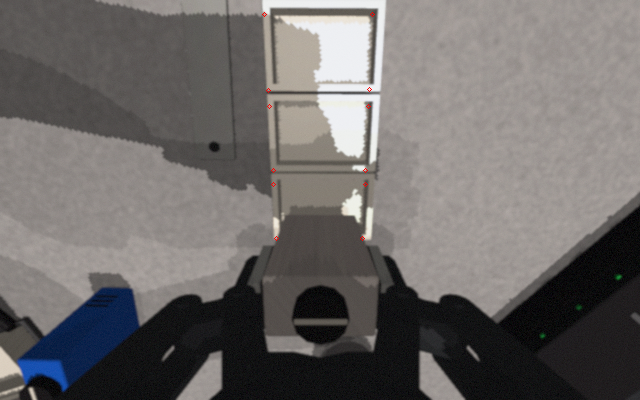

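View pics/s3.png

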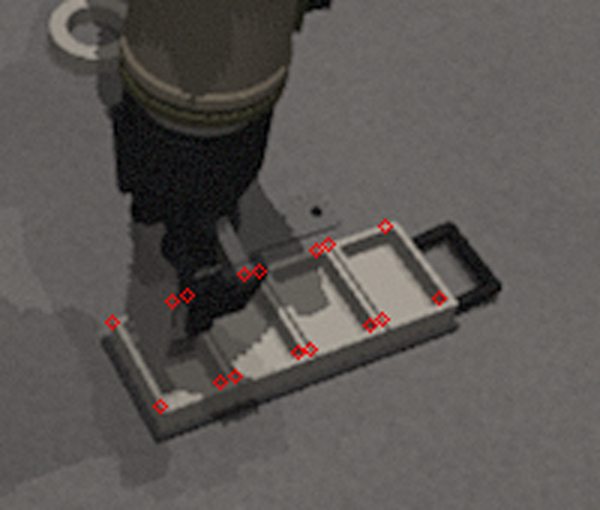

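```bash
python3 - <<'E'
from h import *
p=pickle.load(open('wrist3.pkl','rb'));s=read_state();q=np.load('q.npy')[1];R=Ro.from_rotvec(s['orientation']).as_matrix()
T=s['eef_pos']
def box(dx,dy,foot,yaw=0):
    qq=[T[0],T[1],q[2]+yaw]
    return world(qq,[[-.023+dx,.014+dy,foot],[.023+dx,.014+dy,foot],[-.023+dx,.014+dy,foot+.08],[.023+dx,.014+dy,foot+.08]])
nom=T[2]-.0395
print('nominal foot z',nom,proj(p,box(0,0,nom)).round(0))
obs=np.array([[283,216],[361,216],[264,333],[377,333.]])
r=least_squares(lambda v:(proj(p,box(*v))-obs).ravel(),[0,0,nom,0]);print(r.x,r.fun.round(1))
# carrier pose from wrist view: gaps and inner edges
pts=[[-.032,.005,.028],[.032,.005,.028],[-.032,-.047,.028],[.032,-.047,.028],[-.032,-.005,.028],[.032,-.005,.028],[0,0,.028],[0,-.052,.028]]
ob=np.array([[272,86],[376,86],[278,164],[369,164],[275,100],[373,100],[324,92],[324,171.]])
print(q,fit(p,pts,ob,q))
w=pickle.load(open('w1.pkl','rb'));qo=np.load('q.npy')[0]
print(qo,fit(w,[[0,.078,.098],[0,.026,.09],[0,-.026,.09],[.036,.103,.028],[-.036,.103,.028]],np.array([[331,185],[331,229],[328,276],[361,143],[299,143.]]),qo))
E
```

```text
nominal foot z 0.04611568174936898 [[284. 208.]
 [354. 208.]
 [261. 276.]
 [375. 275.]]
[ 0.00114034 -0.00611696  0.06703856 -0.00604392] [ -1.1  13.3  -1.8  13.4 -10.2  -7.7  11.8  -7.6]
[0.58070094 0.18240072 0.67997603] (array([0.58069351, 0.18739418, 0.67717362]), array([[ 1.4, -2.4],
       [-1.3, -2.5],
       [-0.8,  0.7],
       [ 1.4,  0.6],
       [-0.8,  0.3],
       [ 0.8,  0.2],
       [ 0. , -0. ],
       [-0.2,  0.8]]))
[ 0.56227724 -0.22741701  1.03911631] (array([ 0.5592261 , -0.22525416,  1.01840647]), array([[ 0.5, -2.5],
       [-1.2,  0.1],
       [ 0.5, -3.1],
       [ 0.2,  3.4],
       [-0.3,  2.3]]))
```

```bash
python3 - <<'E'
import cv2,pickle
p=pickle.load(open('wrist3.pkl','rb'));im=p['image'][...,::-1]
c=cv2.resize(im[160:360,220:420],None,fx=3,fy=3,interpolation=cv2.INTER_CUBIC)
cv2.imwrite('pics/c3.png',cv2.convertScaleAbs(c,alpha=1.5,beta=20))
E
```

```text
(no output)
```

View pics/c3.png

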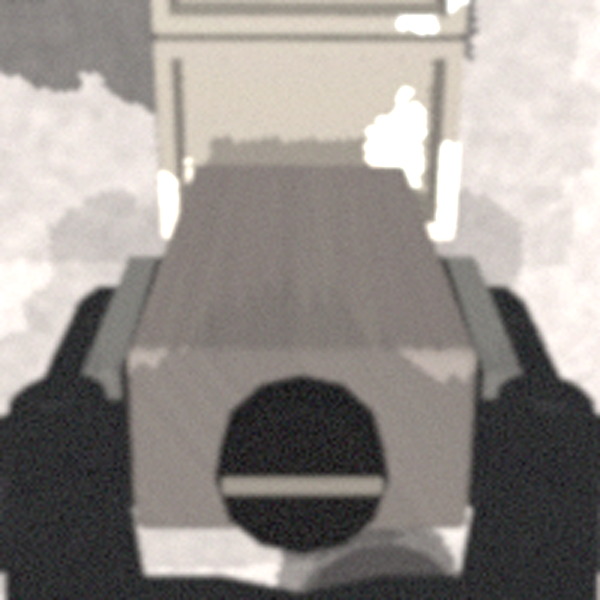

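The crop shows that the module's foot edge, at (286..356, 216), has swung about 5 mm toward −y, which is a tilt of roughly 3.5°. It must have hit the end wall on the −y side. The wrist fit puts the carrier 5 mm further in world +y, so I'll adopt that fit and re-aim 3 mm toward +y to allow for the tilt.

```bash
python3 - <<'E'
from h import *
q=np.load('q.npy');q[1]=[.5807,.1874,.677];np.save('q.npy',q)
E
python3 go.py n -.075 .0495
```

```text
t 10.33 tool units now [0.55 0.18 1.81] roll units 0.01 after-roll units [0.55 0.17 1.81] tilt [ 0.001 -0.    -1.   ] q7 -0.01 w 0.53 F [ 0.5  0.3 -2.3] [0.6318 0.1182 0.0856]
```

```bash
python3 -m crank '[[0.55,0.18,0,0,0],[0,0,0,0,0],[0,0,0.5,0,0],[0,0,0.5,0,0],[0,0,0.3,0,0],[0,0,0.2,0,0],[0,0,0,0,0]]'; python3 go.py n -.075 .0495
```

```text
clock: 10.92
eef_pos: [0.6265, 0.1295, 0.0535]
orientation: [-1.354, -2.833, 0.003]
force: [-0.7, 0.0, -3.5]
width: 0.531
gripper_force: 62.4
t 10.92 tool units now [-0.06  0.03  0.2 ] roll units 0.03 after-roll units [-0.06  0.03  0.2 ] tilt [-0.002 -0.001 -1.   ] q7 -0.05 w 0.531 F [-0.7  0.  -3.5] [0.6265 0.1295 0.0535]
```

In the pocket with no contact. I'll lower the last few millimetres until it touches the floor.

```bash
python3 -m crank '[[0,0,0.1,0,0],[0,0,0.1,0,0],[0,0,0,0,0]]'; python3 -m crank '[[0,0,0.08,0,0],[0,0,0.08,0,0],[0,0,0,0,0]]'
```

```text
clock: 11.17
eef_pos: [0.6272, 0.1298, 0.0511]
orientation: [-1.355, -2.834, 0.0]
force: [-0.2, -0.8, -2.4]
width: 0.534
gripper_force: 62.4
clock: 11.42
eef_pos: [0.6274, 0.1299, 0.0481]
orientation: [1.355, 2.834, 0.0]
force: [-0.1, 0.2, -2.3]
width: 0.528
gripper_force: 62.6
```

```bash
python3 -m crank '[[0,0,0.08,0,0],[0,0,0.08,0,0],[0,0,0,0,0]]'
```

```text
clock: 11.67
eef_pos: [0.6275, 0.1297, 0.0478]
orientation: [1.354, 2.832, -0.0]
force: [-7.7, -4.1, 27.1]
width: 0.53
gripper_force: 65.7
```

```bash
python3 -m crank '[[0,0,-0.05,0,0],[0,0,0,0,0.6],[0,0,0,0,0.8],[0,0,0,0,1],[0,0,0,0,1],[0,0,-0.2,0,1],[0,0,-0.8,0,1],[0,0,-1,0,1],[0,0,-1,0,1],[0,0,-1,0,1],[0,0,-1,0,1],[0,0,-1,0,1]]'; python3 go.py o .026 .05
python3 - <<'E'
from h import *;import cv2
p=grab_frame('wrist');pickle.dump(p,open('w4.pkl','wb'));im=p['image'][...,::-1].copy()
cv2.imwrite('pics/w4.png',im)
E
```

```text
clock: 12.67
eef_pos: [0.627, 0.1298, 0.1669]
orientation: [-1.355, -2.834, 0.0]
force: [-0.3, 0.4, -0.5]
width: 0.998
gripper_force: 0.0
t 12.67 tool units now [-10.65 -14.2    5.85] roll units -5.16 after-roll units [ -4.97 -17.04   5.85] tilt [-0.  0. -1.] q7 0.03 w 0.998 F [-0.3  0.4 -0.5] [0.627  0.1298 0.1669]
```

View pics/w4.png

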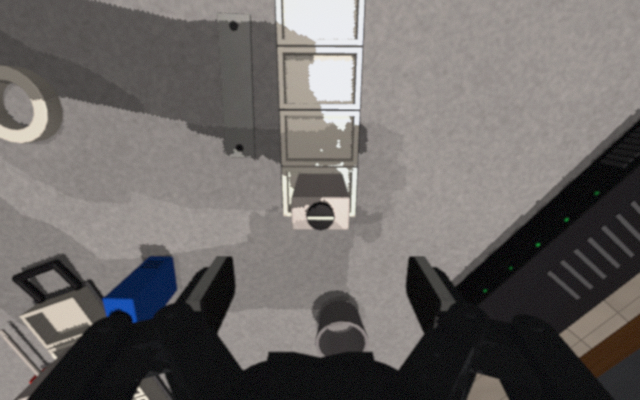

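The knob module stands upright in the far pocket at about (320,215), centred across it. Now ports. I'll stop above it and take one close look.

```bash
python3 -m crank '[[0,0,-1,-1,1],[0,0,-1,-1,1],[0,0,-1,-1,1],[0,0,0,-1,1],[0,0,0,-1,1],[-0.3,-1,0,-0.15,1],[-0.3,-1,0,0,1],[-0.3,-1,0,0,1],[-0.3,-1,0,0,1],[-0.3,-1,0,0,1],[-0.3,-1,0,0,1],[-0.3,-1,0,0,1]]';python3 -m crank '[[-0.3,-1,0,0,1],[-0.3,-1,0,0,1],[-0.3,-1,0,0,1],[-0.3,-1,0,0,1],[-0.3,-1,0,0,1],[-0.3,-1,0,0,1],[-0.3,-1,0,0,1],[-0.3,-1,0,0,1],[-0.3,-1,0,0,1],[-0.2,-1,0,0,1],[0,0,0,0,1],[0,0,0,0,1]]'; python3 go.py o .026 .05
python3 - <<'E'
from h import *;import cv2
p=grab_frame('wrist');pickle.dump(p,open('w5.pkl','wb'));im=p['image'][...,::-1].copy()
qo=np.load('q.npy')[0]
for y in(.026,-.026,-.078):
    for x in(-.023,.023):
        for dy in(-.014,.014):
            u=proj(p,world(qo,[x,y+dy,.09]))[0];cv2.circle(im,tuple(int(v) for v in u),2,(0,0,255),-1)
c=cv2.resize(im[100:350,190:450],None,fx=2.4,fy=2.4,interpolation=cv2.INTER_CUBIC)
cv2.imwrite('pics/w5.png',c)
E
```

```text
clock: 13.72
eef_pos: [0.5918, -0.013, 0.2259]
orientation: [-0.826, -3.031, 0.0]
force: [-0.1, -0.8, -0.4]
width: 1.005
gripper_force: 0.0
clock: 14.72
eef_pos: [0.5401, -0.215, 0.2257]
orientation: [-0.83, -3.03, 0.0]
force: [-0.1, -0.2, -0.0]
width: 1.0
gripper_force: 0.0
t 14.72 tool units now [0.03 0.03 8.79] roll units -0.04 after-roll units [0.03 0.03 8.79] tilt [-0. -0. -1.] q7 0.94 w 1.0 F [-0.1 -0.2 -0. ] [ 0.5401 -0.215   0.2257]
```

View pics/w5.png

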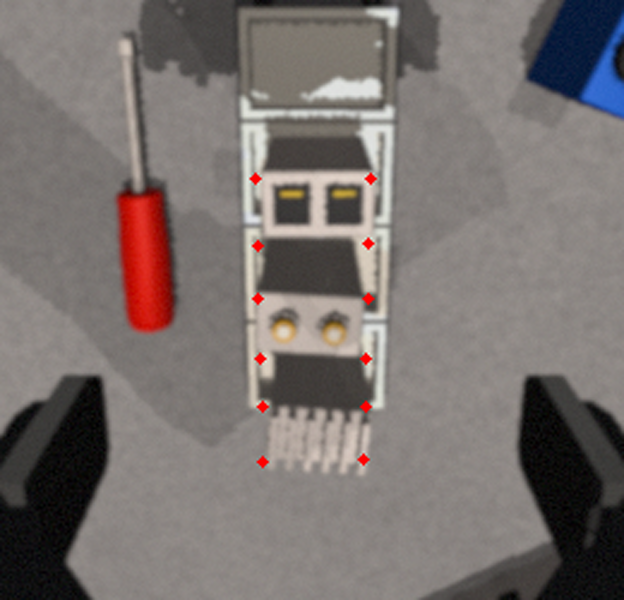

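Ports is the two-socket top at crop (318,205), about 2 mm from the prediction. I'll descend with [0.15, 0.1] and grip.

```bash
python3 -m crank '[[0.15,0.1,0.8,0,1],[0,0,1,0,1],[0,0,1,0,1],[0,0,1,0,1],[0,0,1,0,1],[0,0,1,0,1],[0,0,1,0,1],[0,0,1,0,1],[0,0,0.7,0,1],[0,0,0.3,0,1],[0,0,0,0,1],[0,0,0,0,0]]'; python3 -m crank '[[0,0,0,0,0],[0,0,0,0,0],[0,0,0,0,0],[0,0,0,0,0],[0,0,0,0,0],[0,0,0,0,0]]';python3 go.py o .026 .05; python3 -m crank '[[0,0,-0.5,0,0],[0,0,-1,0,0],[0,0,-1,0,0],[0,0,-1,0,0],[0,0,-1,0,0],[0,0,-1,0,0],[0,0,-0.5,0,0],[0,0,0,0,0],[0,0,0,0,0]]'; python3 go.py n -.026 .0485
```

```text
clock: 15.77
eef_pos: [0.5396, -0.2096, 0.0502]
orientation: [0.824, 3.031, 0.001]
force: [-0.6, 0.2, 0.7]
width: 0.889
gripper_force: 0.0
clock: 16.27
eef_pos: [0.5397, -0.2109, 0.051]
orientation: [0.826, 3.029, -0.0]
force: [-1.6, 0.3, 6.3]
width: 0.532
gripper_force: 61.8
t 16.27 tool units now [-0.09 -0.14  0.05] roll units -0.01 after-roll units [-0.09 -0.14  0.05] tilt [ 0.002 -0.001 -1.   ] q7 0.73 w 0.532 F [-1.6  0.3  6.3] [ 0.5397 -0.2109  0.051 ]
clock: 17.02
eef_pos: [0.5389, -0.2109, 0.1701]
orientation: [0.827, 3.03, -0.001]
force: [-0.0, 0.0, -2.6]
width: 0.532
gripper_force: 61.7
t 17.02 tool units now [ 7.1  17.76  6.07] roll units 5.17 after-roll units [12.92 14.1   6.07] tilt [ 0.001 -0.001 -1.   ] q7 0.87 w 0.532 F [-0.   0.  -2.6] [ 0.5389 -0.2109  0.1701]
```

```bash
python3 -m crank '[[0,0,0,1,0],[0,0,0,1,0],[0,0,0,1,0],[0,0,0,1,0],[0,0,0,1,0],[0.9,1,0,0.15,0],[0.9,1,0,0,0],[0.9,1,0,0,0],[0.9,1,0,0,0],[0.9,1,0,0,0],[0.9,1,0,0,0],[0.9,1,0,0,0]]';python3 -m crank '[[0.9,1,0,0,0],[0.9,1,0,0,0],[0.9,1,0,0,0],[0.9,1,0,0,0],[0.9,1,0,0,0],[0.9,1,0,0,0],[0.9,1,0,0,0],[0,0,0,0,0],[0,0,0,0,0],[0,0,0,0,0]]'; python3 go.py n -.026 .0485
```

```text
clock: 18.02
eef_pos: [0.5678, -0.0233, 0.1683]
orientation: [-1.354, -2.833, 0.002]
force: [0.3, -0.2, -2.3]
width: 0.526
gripper_force: 61.8
clock: 18.85
eef_pos: [0.5976, 0.1607, 0.1684]
orientation: [-1.354, -2.833, 0.004]
force: [-0.3, -0.1, -1.5]
width: 0.531
gripper_force: 62.0
t 18.85 tool units now [0.27 0.19 5.99] roll units 0.03 after-roll units [0.27 0.19 5.99] tilt [-0.002 -0.001 -1.   ] q7 -0.02 w 0.531 F [-0.3 -0.1 -1.5] [0.5976 0.1607 0.1684]
```

```bash
python3 -m crank '[[0.27,0.2,0,0,0],[0,0,0.8,0,0],[0,0,1,0,0],[0,0,1,0,0],[0,0,1,0,0],[0,0,0.6,0,0],[0,0,0,0,0],[0,0,0,0,0]]'; python3 go.py n -.026 .0485
python3 - <<'E'
from h import *;import cv2
p=grab_frame('wrist');cv2.imwrite('pics/w6.png',p['image'][...,::-1])
E
```

```text
clock: 19.52
eef_pos: [0.598, 0.1678, 0.0816]
orientation: [-1.355, -2.833, 0.001]
force: [0.4, 0.1, -1.2]
width: 0.531
gripper_force: 62.0
t 19.52 tool units now [ 0.01 -0.06  1.65] roll units 0.02 after-roll units [ 0.01 -0.06  1.65] tilt [-0.001 -0.    -1.   ] q7 -0.1 w 0.531 F [ 0.4  0.1 -1.2] [0.598  0.1678 0.0816]
```

View pics/w6.png

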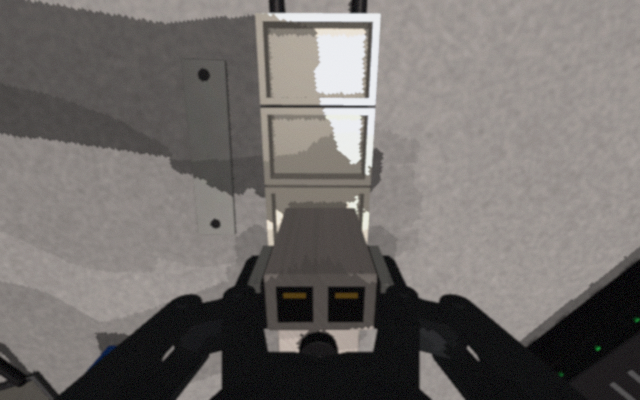

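The ports module hangs upright, its foot edge at row 208, over the third pocket, which is centred at x≈318. I'll lower it to the floor.

```bash
python3 -m crank '[[0,0,0.6,0,0],[0,0,0.5,0,0],[0,0,0.3,0,0],[0,0,0.1,0,0],[0,0,0,0,0],[0,0,0,0,0]]'; python3 -m crank '[[0,0,0.06,0,0],[0,0,0.06,0,0],[0,0,0,0,0]]'
```

```text
clock: 20.07
eef_pos: [0.5981, 0.1682, 0.0517]
orientation: [-1.354, -2.834, 0.0]
force: [-0.8, -0.0, -1.6]
width: 0.533
gripper_force: 62.3
clock: 20.32
eef_pos: [0.5983, 0.1683, 0.051]
orientation: [1.354, 2.834, 0.0]
force: [-4.7, -1.4, 14.3]
width: 0.532
gripper_force: 63.8
```

```bash
python3 -m crank '[[0,0,0.06,0,0],[0,0,0,0,0]]'
```

```text
clock: 20.48
eef_pos: [0.5983, 0.1682, 0.0509]
orientation: [1.354, 2.833, 0.0]
force: [-6.2, -2.8, 27.7]
width: 0.529
gripper_force: 65.3
```

Floor contact at the same TCP height as at the grasp (0.051). Release, lift and go to coax.

```bash
python3 -m crank '[[0,0,-0.05,0,0],[0,0,0,0,0.6],[0,0,0,0,0.8],[0,0,0,0,1],[0,0,0,0,1],[0,0,-0.2,0,1],[0,0,-0.8,0,1],[0,0,-1,0,1],[0,0,-1,0,1],[0,0,-1,0,1],[0,0,-1,0,1],[0,0,-1,0,1]]'; python3 - <<'E'
from h import *
q=np.load('q.npy');q[0][:2]=world(q[0],[.001,.0025,0])[0][:2];np.save('q.npy',q)
E
python3 go.py o -.026 .05
```

```text
clock: 21.48
eef_pos: [0.598, 0.1681, 0.1703]
orientation: [-1.355, -2.834, 0.0]
force: [1.0, 0.1, -1.0]
width: 1.001
gripper_force: 0.0
t 21.48 tool units now [-15.35 -13.35   6.02] roll units -5.16 after-roll units [ -9.66 -17.9    6.02] tilt [-0.  0. -1.] q7 -0.03 w 1.001 F [ 1.   0.1 -1. ] [0.598  0.1681 0.1703]
```

```bash
python3 -m crank '[[0,0,0,-1,1],[0,0,0,-1,1],[0,0,0,-1,1],[0,0,0,-1,1],[0,0,0,-1,1],[-0.55,-1,0,-0.15,1],[-0.55,-1,0,0,1],[-0.55,-1,0,0,1],[-0.55,-1,0,0,1],[-0.55,-1,0,0,1],[-0.55,-1,0,0,1],[-0.55,-1,0,0,1]]';python3 -m crank '[[-0.55,-1,0,0,1],[-0.55,-1,0,0,1],[-0.55,-1,0,0,1],[-0.55,-1,0,0,1],[-0.55,-1,0,0,1],[-0.55,-1,0,0,1],[-0.55,-1,0,0,1],[-0.55,-1,0,0,1],[-0.5,-1,0,0,1],[-0.5,-1,0,0,1],[0,-0.9,0,0,1],[0,0,0,0,1]]'; python3 go.py o -.026 .05
```

```text
clock: 22.48
eef_pos: [0.593, 0.0073, 0.1694]
orientation: [-0.826, -3.031, 0.0]
force: [0.4, 0.4, 0.7]
width: 1.0
gripper_force: 0.0
clock: 23.48
eef_pos: [0.5735, -0.2389, 0.1687]
orientation: [-0.834, -3.027, 0.004]
force: [-0.4, 0.0, -1.0]
width: 1.002
gripper_force: 0.0
t 23.48 tool units now [-0.41  0.28  5.93] roll units -0.08 after-roll units [-0.41  0.28  5.93] tilt [-0.002 -0.002 -1.   ] q7 0.9 w 1.002 F [-0.4  0.  -1. ] [ 0.5735 -0.2389  0.1687]
```

```bash
python3 -m crank '[[-0.3,0.15,0.4,0,1],[0,0,1,0,1],[0,0,1,0,1],[0,0,0.4,0,1],[0,0,0,0,1],[0,0,0,0,1]]'; python3 go.py o -.026 .05
```

```text
clock: 23.98
eef_pos: [0.5829, -0.2335, 0.1131]
orientation: [-0.824, -3.031, -0.001]
force: [-0.0, 0.6, 0.4]
width: 0.999
gripper_force: 0.0
t 23.98 tool units now [-0.14 -0.21  3.15] roll units 0.01 after-roll units [-0.14 -0.21  3.15] tilt [-0.001  0.001 -1.   ] q7 0.85 w 0.999 F [-0.   0.6  0.4] [ 0.5829 -0.2335  0.1131]
```

```bash
python3 -m crank '[[-0.15,-0.2,0,0,1],[0,0,1,0,1],[0,0,1,0,1],[0,0,0.8,0,1],[0,0,0.3,0,1],[0,0,0,0,1],[0,0,0,0,0],[0,0,0,0,0],[0,0,0,0,0],[0,0,0,0,0],[0,0,0,0,0],[0,0,0,0,0]]'; python3 -m crank '[[0,0,0,0,0]]';python3 go.py o -.026 .05; python3 -m crank '[[0,0,-0.5,0,0],[0,0,-1,0,0],[0,0,-1,0,0],[0,0,-1,0,0],[0,0,-1,0,0],[0,0,-1,0,0],[0,0,-0.5,0,0],[0,0,0,0,0],[0,0,0,0,0]]'; python3 go.py n .026 .0505
```

```text
clock: 24.98
eef_pos: [0.5836, -0.2402, 0.0527]
orientation: [0.826, 3.029, -0.001]
force: [-1.8, -0.5, 6.4]
width: 0.532
gripper_force: 61.0
clock: 25.07
eef_pos: [0.5835, -0.2402, 0.0527]
orientation: [0.826, 3.029, -0.001]
force: [-0.3, -0.9, 5.9]
width: 0.532
gripper_force: 61.0
t 25.07 tool units now [0.06 0.06 0.13] roll units -0.01 after-roll units [0.06 0.06 0.13] tilt [ 0.002 -0.001 -1.   ] q7 0.8 w 0.532 F [-0.3 -0.9  5.9] [ 0.5835 -0.2402  0.0527]
clock: 25.82
eef_pos: [0.5827, -0.2399, 0.1715]
orientation: [0.826, 3.03, -0.001]
force: [-0.4, -1.0, -3.8]
width: 0.535
gripper_force: 61.5
t 25.82 tool units now [12.15 18.82  6.04] roll units 5.18 after-roll units [18.02 13.31  6.04] tilt [ 0.    -0.001 -1.   ] q7 0.91 w 0.535 F [-0.4 -1.  -3.8] [ 0.5827 -0.2399  0.1715]
```

```bash
python3 -m crank '[[0,0,0,1,0],[0,0,0,1,0],[0,0,0,1,0],[0,0,0,1,0],[0,0,0,1,0],[1,0.75,0,0.15,0],[1,0.75,0,0,0],[1,0.75,0,0,0],[1,0.75,0,0,0],[1,0.75,0,0,0],[1,0.75,0,0,0],[1,0.75,0,0,0]]';python3 -m crank '[[1,0.75,0,0,0],[1,0.75,0,0,0],[1,0.75,0,0,0],[1,0.75,0,0,0],[1,0.75,0,0,0],[1,0.75,0,0,0],[1,0.75,0,0,0],[1,0.75,0,0,0],[1,0.7,0,0,0],[1,0.7,0,0,0],[0,0,0,0,0],[0,0,0,0,0]]'; python3 go.py n .026 .0505
```

```text
clock: 26.82
eef_pos: [0.5753, -0.0636, 0.1697]
orientation: [-1.354, -2.832, 0.002]
force: [0.6, 0.2, -2.6]
width: 0.533
gripper_force: 61.4
clock: 27.82
eef_pos: [0.5648, 0.1854, 0.1699]
orientation: [-1.349, -2.835, 0.002]
force: [-0.1, -0.8, -3.8]
width: 0.53
gripper_force: 61.6
t 27.82 tool units now [0.87 0.69 5.97] roll units 0.08 after-roll units [0.87 0.69 5.97] tilt [-0.002 -0.    -1.   ] q7 -0.08 w 0.53 F [-0.1 -0.8 -3.8] [0.5648 0.1854 0.1699]
```

```bash
python3 -m crank '[[0.6,0.4,0,0,0],[0,0,0,0,0],[0,0,0.8,0,0],[0,0,1,0,0],[0,0,1,0,0],[0,0,0.7,0,0],[0,0,0,0,0],[0,0,0,0,0],[0,0,0,0,0]]'; python3 go.py n .026 .0505
```

```text
clock: 28.57
eef_pos: [0.5651, 0.198, 0.1018]
orientation: [1.355, 2.834, 0.0]
force: [-0.9, 0.6, -2.7]
width: 0.531
gripper_force: 61.7
t 28.57 tool units now [0.4  0.28 2.57] roll units 0.02 after-roll units [0.4  0.28 2.57] tilt [ 0.  0. -1.] q7 -0.17 w 0.531 F [-0.9  0.6 -2.7] [0.5651 0.198  0.1018]
```

```bash
python3 -m crank '[[0.4,0.28,0,0,0],[0,0,0,0,0],[0,0,0.5,0,0],[0,0,0.5,0,0],[0,0,0,0,0],[0,0,0,0,0]]'; python3 go.py n .026 .0505
python3 - <<'E'
from h import *;import cv2
p=grab_frame('wrist');cv2.imwrite('pics/w7.png',p['image'][...,::-1])
E
```

```text
clock: 29.07
eef_pos: [0.5633, 0.2075, 0.0802]
orientation: [-1.354, -2.833, 0.003]
force: [-0.3, -0.4, -2.5]
width: 0.532
gripper_force: 61.7
t 29.07 tool units now [-0.03  0.05  1.49] roll units 0.03 after-roll units [-0.03  0.05  1.49] tilt [-0.002 -0.001 -1.   ] q7 -0.2 w 0.532 F [-0.3 -0.4 -2.5] [0.5633 0.2075 0.0802]
```

View pics/w7.png

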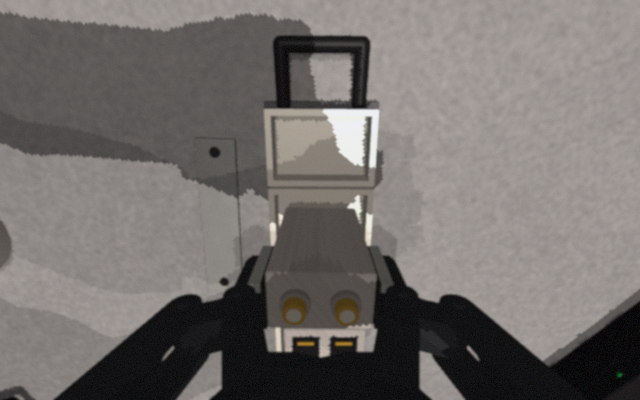

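The coax module is upright over the second pocket, which is centred at x≈321, with ports visible behind it. Lowering.

```bash
python3 -m crank '[[0,0,0.5,0,0],[0,0,0.5,0,0],[0,0,0.3,0,0],[0,0,0.06,0,0],[0,0,0,0,0],[0,0,0,0,0]]'; python3 -m crank '[[0,0,0.06,0,0],[0,0,0,0,0],[0,0,0,0,0]]'
```

```text
clock: 29.62
eef_pos: [0.5639, 0.208, 0.0539]
orientation: [-1.355, -2.834, 0.0]
force: [0.4, 0.0, -3.1]
width: 0.532
gripper_force: 61.8
clock: 29.87
eef_pos: [0.5641, 0.2079, 0.053]
orientation: [1.355, 2.834, 0.0]
force: [0.5, -1.4, -3.0]
width: 0.532
gripper_force: 61.8
```

```bash
python3 -m crank '[[0,0,0.06,0,0],[0,0,0,0,0]]'
```

```text
clock: 30.03
eef_pos: [0.5641, 0.2079, 0.0526]
orientation: [1.355, 2.834, 0.0]
force: [-2.3, -1.4, 6.9]
width: 0.526
gripper_force: 62.6
```

Touching the floor at 0.0526, the same height as at the grasp. Release and go to fins.

```bash
python3 -m crank '[[0,0,0.03,0,0],[0,0,0,0,0.6],[0,0,0,0,0.8],[0,0,0,0,1],[0,0,0,0,1],[0,0,-0.2,0,1],[0,0,-0.8,0,1],[0,0,-1,0,1],[0,0,-1,0,1],[0,0,-1,0,1],[0,0,-1,0,1],[0,0,-1,0,1]]'; python3 go.py o -.078 .052
```

```text
clock: 31.03
eef_pos: [0.5638, 0.2079, 0.1722]
orientation: [-1.355, -2.834, 0.0]
force: [0.1, -0.2, 0.6]
width: 1.001
gripper_force: 0.0
t 31.03 tool units now [-20.4  -12.35   6.01] roll units -5.16 after-roll units [-14.74 -18.75   6.01] tilt [-0.  0. -1.] q7 -0.12 w 1.001 F [ 0.1 -0.2  0.6] [0.5638 0.2079 0.1722]
```

```bash
python3 -m crank '[[0,0,0,-1,1],[0,0,0,-1,1],[0,0,0,-1,1],[0,0,0,-1,1],[0,0,0,-1,1],[-0.8,-1,0,-0.15,1],[-0.8,-1,0,0,1],[-0.8,-1,0,0,1],[-0.8,-1,0,0,1],[-0.8,-1,0,0,1],[-0.8,-1,0,0,1],[-0.8,-1,0,0,1]]';python3 -m crank '[[-0.8,-1,0,0,1],[-0.8,-1,0,0,1],[-0.8,-1,0,0,1],[-0.8,-1,0,0,1],[-0.8,-1,0,0,1],[-0.8,-1,0,0,1],[-0.8,-1,0,0,1],[-0.8,-1,0,0,1],[-0.75,-1,0,0,1],[-0.75,-1,0,0,1],[0,-0.8,0,0,1],[0,0,0,0,1]]'; python3 -m crank '[[0,0,0,0,1],[0,0,0,0,1]]'; python3 go.py o -.078 .052
```

```text
clock: 32.03
eef_pos: [0.5892, 0.0291, 0.1713]
orientation: [0.826, 3.031, -0.0]
force: [1.1, -0.3, -1.1]
width: 1.002
gripper_force: 0.0
clock: 33.03
eef_pos: [0.6139, -0.2407, 0.1705]
orientation: [-0.834, -3.027, 0.004]
force: [-0.3, -1.1, 0.2]
width: 1.003
gripper_force: 0.0
clock: 33.2
eef_pos: [0.6159, -0.2347, 0.1713]
orientation: [0.825, 3.031, 0.001]
force: [0.7, -0.3, 1.1]
width: 0.994
gripper_force: 0.0
t 33.2 tool units now [-1.28 -1.    5.96] roll units 0.0 after-roll units [-1.28 -1.    5.96] tilt [ 0.     0.001 -1.   ] q7 0.9 w 0.994 F [ 0.7 -0.3  1.1] [ 0.6159 -0.2347  0.1713]
```

```bash
python3 -m crank '[[-0.65,-0.45,0,0,1],[-0.65,-0.45,0,0,1],[0,0,1,0,1],[0,0,1,0,1],[0,0,0,0,1],[0,0,0,0,1]]'; python3 go.py o -.078 .052
python3 - <<'E'
from h import *;import cv2
p=grab_frame('wrist');cv2.imwrite('pics/w8.png',p['image'][...,::-1])
E
```

```text
clock: 33.7
eef_pos: [0.629, -0.2628, 0.1306]
orientation: [-0.822, -3.03, -0.001]
force: [-0.3, 0.5, 1.3]
width: 1.0
gripper_force: 0.0
t 33.7 tool units now [-0.01 -0.12  3.93] roll units 0.02 after-roll units [-0.01 -0.12  3.93] tilt [-0.002  0.001 -1.   ] q7 0.91 w 1.0 F [-0.3  0.5  1.3] [ 0.629  -0.2628  0.1306]
```

View pics/w8.png

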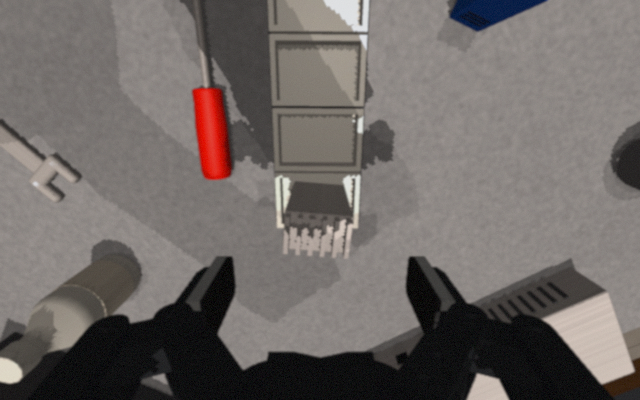

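The fins module is at about (318,238), between the fingers (mid at x≈320). Descend and grip.

```bash
python3 -m crank '[[0,-0.05,0.8,0,1],[0,0,1,0,1],[0,0,1,0,1],[0,0,0.8,0,1],[0,0,0.3,0,1],[0,0,0,0,1],[0,0,0,0,0],[0,0,0,0,0],[0,0,0,0,0],[0,0,0,0,0],[0,0,0,0,0],[0,0,0,0,0]]'; python3 -m crank '[[0,0,0,0,0]]';python3 go.py o -.078 .052; python3 -m crank '[[0,0,-0.5,0,0],[0,0,-1,0,0],[0,0,-1,0,0],[0,0,-1,0,0],[0,0,-1,0,0],[0,0,-1,0,0],[0,0,-0.5,0,0],[0,0,0,0,0],[0,0,0,0,0]]'; python3 go.py n .078 .052
```

```text
clock: 34.75
eef_pos: [0.6294, -0.2656, 0.0548]
orientation: [0.826, 3.029, -0.0]
force: [-0.6, -0.1, 5.4]
width: 0.541
gripper_force: 60.2
clock: 34.83
eef_pos: [0.6293, -0.2656, 0.0547]
orientation: [0.826, 3.029, -0.001]
force: [-0.7, 0.6, 6.7]
width: 0.537
gripper_force: 60.2
t 34.83 tool units now [ 0.08 -0.    0.14] roll units -0.01 after-roll units [ 0.08 -0.    0.14] tilt [ 0.002 -0.001 -1.   ] q7 0.85 w 0.537 F [-0.7  0.6  6.7] [ 0.6293 -0.2656  0.0547]
clock: 35.58
eef_pos: [0.6284, -0.2656, 0.1734]
orientation: [0.826, 3.03, -0.001]
force: [-0.5, -0.0, -1.8]
width: 0.537
gripper_force: 61.0
t 35.58 tool units now [17.21 19.69  6.05] roll units 5.18 after-roll units [23.05 12.33  6.05] tilt [ 0.001 -0.001 -1.   ] q7 0.95 w 0.537 F [-0.5 -0.  -1.8] [ 0.6284 -0.2656  0.1734]
```

```bash
python3 -m crank '[[0,0,0,1,0],[0,0,0,1,0],[0,0,0,1,0],[0,0,0,1,0],[0,0,0,1,0],[1,0.5,0,0.15,0],[1,0.5,0,0,0],[1,0.5,0,0,0],[1,0.5,0,0,0],[1,0.5,0,0,0],[1,0.5,0,0,0],[1,0.5,0,0,0]]';python3 -m crank '[[1,0.55,0,0,0],[1,0.55,0,0,0],[1,0.55,0,0,0],[1,0.55,0,0,0],[1,0.55,0,0,0],[1,0.55,0,0,0],[1,0.55,0,0,0],[1,0.55,0,0,0],[1,0.55,0,0,0],[1,0.55,0,0,0],[1,0.55,0,0,0],[1,0.55,0,0,0]]';python3 -m crank '[[1,0.55,0,0,0],[1,0.55,0,0,0],[1,0.55,0,0,0],[0.5,0.3,0,0,0],[0,0,0,0,0],[0,0,0,0,0]]'; python3 go.py n .078 .0545
```

```text
clock: 36.58
eef_pos: [0.5935, -0.1116, 0.1715]
orientation: [-1.354, -2.832, 0.001]
force: [1.1, -0.2, -2.5]
width: 0.54
gripper_force: 60.8
clock: 37.58
eef_pos: [0.5457, 0.1577, 0.1717]
orientation: [-1.354, -2.833, 0.003]
force: [0.1, 0.4, -1.3]
width: 0.544
gripper_force: 60.8
clock: 38.08
eef_pos: [0.5327, 0.2357, 0.1722]
orientation: [-1.353, -2.835, 0.003]
force: [-0.2, -0.7, -2.1]
width: 0.543
gripper_force: 60.9
t 38.08 tool units now [0.51 0.37 5.88] roll units 0.05 after-roll units [0.51 0.37 5.88] tilt [-0.001 -0.001 -1.   ] q7 -0.19 w 0.543 F [-0.2 -0.7 -2.1] [0.5327 0.2357 0.1722]
```

```bash
python3 -m crank '[[0.5,0.35,0,0,0],[0,0,0,0,0],[0,0,0.8,0,0],[0,0,1,0,0],[0,0,1,0,0],[0,0,0.7,0,0],[0,0,0.9,0,0],[0,0,0,0,0],[0,0,0,0,0]]'; python3 go.py n .078 .0545
```

```text
clock: 38.83
eef_pos: [0.5321, 0.2474, 0.0845]
orientation: [-1.355, -2.833, 0.003]
force: [0.6, -0.3, -1.7]
width: 0.541
gripper_force: 61.1
t 38.83 tool units now [0.04 0.02 1.5 ] roll units 0.02 after-roll units [0.04 0.02 1.5 ] tilt [-0.002 -0.001 -1.   ] q7 -0.29 w 0.541 F [ 0.6 -0.3 -1.7] [0.5321 0.2474 0.0845]
```

```bash
python3 -m crank '[[0,0,0.5,0,0],[0,0,0.5,0,0],[0,0,0.3,0,0],[0,0,0.1,0,0],[0,0,0,0,0],[0,0,0,0,0]]'; python3 -m crank '[[0,0,0.05,0,0],[0,0,0,0,0]]'
```

```text
clock: 39.33
eef_pos: [0.5323, 0.2483, 0.057]
orientation: [-1.355, -2.834, 0.0]
force: [-0.2, 0.4, -1.5]
width: 0.538
gripper_force: 61.1
clock: 39.5
eef_pos: [0.5325, 0.2483, 0.0563]
orientation: [1.355, 2.834, 0.001]
force: [0.2, -0.1, -1.3]
width: 0.54
gripper_force: 61.1
```

```bash
python3 -m crank '[[0,0,0.05,0,0],[0,0,0,0,0]]'; python3 go.py n .078 .0545
```

```text
clock: 39.67
eef_pos: [0.5324, 0.2482, 0.0551]
orientation: [1.355, 2.834, 0.0]
force: [0.5, -0.2, -2.7]
width: 0.541
gripper_force: 61.1
t 39.67 tool units now [ 0.02 -0.02  0.03] roll units 0.03 after-roll units [ 0.02 -0.02  0.03] tilt [ 0.  0. -1.] q7 -0.32 w 0.541 F [ 0.5 -0.2 -2.7] [0.5324 0.2482 0.0551]
```

```bash
python3 -m crank '[[0,0,0.05,0,0],[0,0,0,0,0],[0,0,0,0,0]]'
```

```text
clock: 39.92
eef_pos: [0.5325, 0.2483, 0.0547]
orientation: [1.355, 2.834, 0.0]
force: [-1.7, -0.9, 5.5]
width: 0.541
gripper_force: 61.7
```

On the floor. Release, lift clear and check.

```bash
python3 -m crank '[[0,0,0.03,0,0],[0,0,0,0,0.6],[0,0,0,0,0.8],[0,0,0,0,1],[0,0,0,0,1],[0,0,-0.2,0,1],[0,0,-0.8,0,1],[0,0,-1,0,1],[0,0,-1,0,1],[0,0,-1,0,1],[0,0,-1,0,1],[0,0,-1,0,1]]'; python3 -m crank '[[-1,0,-1,0,1],[-1,0,-1,0,1],[-1,0,-1,0,1],[-1,0,-1,0,1],[-1,-1,0,0,1],[-1,-1,0,0,1],[-1,-1,0,0,1],[-1,-1,0,0,1],[-1,-1,0,0,1],[-1,-1,0,0,1],[0,0,0,0,1]]'
python3 - <<'E'
from h import *;import cv2
r=[]
for n,(y0,y1,x0,x1) in{'top':(110,250,150,300),'scene':(170,320,330,510)}.items():
    a=grab_frame(n)['image'][y0:y1,x0:x1,::-1];r.append(cv2.resize(a,(400,400),interpolation=cv2.INTER_CUBIC))
cv2.imwrite('pics/end.png',np.hstack(r))
E
```

```text
clock: 40.92
eef_pos: [0.5322, 0.2481, 0.1746]
orientation: [-1.355, -2.834, 0.0]
force: [0.1, 0.7, -0.6]
width: 1.0
gripper_force: 0.0
clock: 41.83
eef_pos: [0.5637, 0.0106, 0.2532]
orientation: [1.364, 2.83, -0.006]
force: [0.5, -0.4, -0.8]
width: 1.003
gripper_force: 0.0
```

View pics/end.png

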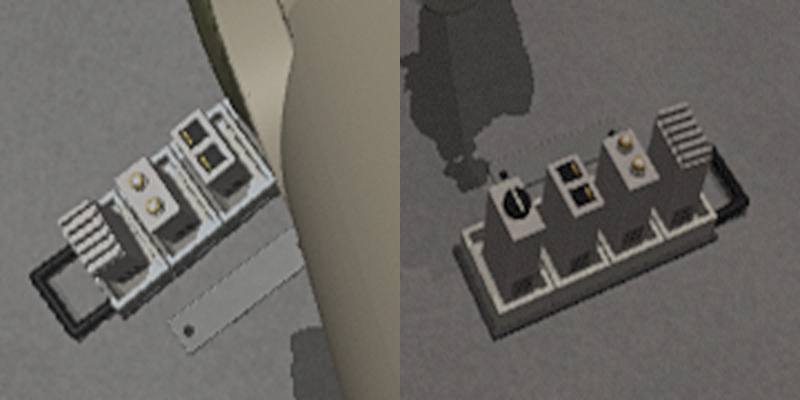

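The scene half of the picture shows all four modules upright in their pockets. From the handle the order is fins (685,165), coax (630,190), ports (575,215), knob (517,235), which is the reverse of the old carrier.

```bash
python3 -m crank '[[0,0,0,0,1],[0,0,0,0,1]]' >/dev/null; python3 -c "
from workcell import *
print(finish_job())"
```

```text
the job is handed in; nothing more can be done
None
```

All four modules stand upright on the floor of their new pockets in reverse order (from the new handle: fins, coax, ports, knob), and the job is handed in at about 42 s of the 102 s allowed; the knob module tapped a pocket wall at about 32 N on the first try and was then re-aimed and set down cleanly.

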